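# Set out the meter tailpieces by size

### The job

Set the four brass tailpieces out along the tray in order of size, one to each rubber pad: the smallest on the pad next to the bayonet socket, then each next larger one along, the largest on the pad furthest from the socket. Stand each upright on its nut in the middle of its pad, and leave the stopwatch lying where it is.

Things in the scene. Friction and masses are not known exactly. Their poses are not given: they have to be found in the camera images.
- tail15_center (a point): The smallest brass tailpiece, standing upright on its nut: hexagonal union nut below (30 mm across flats, 15 mm high), round threaded tail above it (21 mm diameter), 44 mm high in all, about 100 g. The point is on its axis, half-way up (22 mm above its underside); z points up the tail.
- tail20_center (a point): The second smallest brass tailpiece, standing upright on its nut: hexagonal union nut below (37 mm across flats, 17 mm high), round threaded tail above it (27 mm diameter), 50 mm high in all, about 160 g. The point is on its axis, half-way up (25 mm above its underside); z points up the tail.
- tail25_center (a point): The second largest brass tailpiece, standing upright on its nut: hexagonal union nut below (46 mm across flats, 19 mm high), round threaded tail above it (34 mm diameter), 57 mm high in all, about 260 g. The point is on its axis, half-way up (28 mm above its underside); z points up the tail.
- tail32_center (a point): The largest brass tailpiece, standing upright on its nut: hexagonal union nut below (55 mm across flats, 21 mm high), round threaded tail above it (42 mm diameter), 64 mm high in all, about 400 g. The point is on its axis, half-way up (32 mm above its underside); z points up the tail.
- pad_a_top (a point): One of four identical round black rubber pads (70 mm diameter, 4 mm thick, fine grey rings 26 and 50 mm across about its middle), fixed in one straight row about 92 mm apart in a shallow stainless tray (3 mm thick floor, 6 mm lip on the robot's side, 22 mm high rail along the far side); the letters say nothing of the order in the row. The point is the centre of the pad's top face, 7 mm above the counter.
- pad_b_top (a point): One of four identical round black rubber pads (70 mm diameter, 4 mm thick, fine grey rings 26 and 50 mm across about its middle), fixed in one straight row about 92 mm apart in a shallow stainless tray (3 mm thick floor, 6 mm lip on the robot's side, 22 mm high rail along the far side); the letters say nothing of the order in the row. The point is the centre of the pad's top face, 7 mm above the counter.
- pad_c_top (a point): One of four identical round black rubber pads (70 mm diameter, 4 mm thick, fine grey rings 26 and 50 mm across about its middle), fixed in one straight row about 92 mm apart in a shallow stainless tray (3 mm thick floor, 6 mm lip on the robot's side, 22 mm high rail along the far side); the letters say nothing of the order in the row. The point is the centre of the pad's top face, 7 mm above the counter.
- pad_d_top (a point): One of four identical round black rubber pads (70 mm diameter, 4 mm thick, fine grey rings 26 and 50 mm across about its middle), fixed in one straight row about 92 mm apart in a shallow stainless tray (3 mm thick floor, 6 mm lip on the robot's side, 22 mm high rail along the far side); the letters say nothing of the order in the row. The point is the centre of the pad's top face, 7 mm above the counter.
- socket_mouth (a point): The bayonet socket, a fixed open cup of polished steel (70 mm diameter, 42 mm high, on a 90 mm round flange) with slots in its rim, standing at one end of the row of pads, in line with it, its centre about 98 mm from the nearest pad's; at the row's other end stands a brass ball valve with a blue lever, 62 mm high. The point is the centre of the cup's rim.
- stopwatch_center (a point): The chrome stopwatch, lying face up among the tailpieces: round, 54 mm diameter, 14 mm thick, with a crown standing 10 mm out at its +x side. The point is its centre, half-way up.

How it is judged (in metres and radians):
At the end, for the whole second after the job is handed in: Each tailpiece stands upright (within about 7 degrees) on its nut at rest on a pad, its axis within 14 mm of the pad's centre; counted from the bayonet socket the pads carry the smallest, second smallest, second largest and largest; the stopwatch has not been shifted by more than 15 mm ((horizontal distance between tail15_center and pad_a_top below 0.014 m or horizontal distance between tail15_center and pad_b_top below 0.014 m or horizontal distance between tail15_center and pad_c_top below 0.014 m or horizontal distance between tail15_center and pad_d_top below 0.014 m) and horizontal distance between tail15_center and socket_mouth between 0.062 and 0.134 m and angle between each of tail15_center, tail20_center, tail25_center, tail32_center's own z axis and vertical below 0.12 rad and height (world z) of tail15_center between 0.024 and 0.035 m and linear speed of each of tail15, tail20, tail25, tail32 below 0.02 m/s and (horizontal distance between tail20_center and pad_a_top below 0.014 m or horizontal distance between tail20_center and pad_b_top below 0.014 m or horizontal distance between tail20_center and pad_c_top below 0.014 m or horizontal distance between tail20_center and pad_d_top below 0.014 m) and horizontal distance between tail20_center and socket_mouth between 0.154 and 0.226 m and height (world z) of tail20_center between 0.027 and 0.038 m and (horizontal distance between tail25_center and pad_a_top below 0.014 m or horizontal distance between tail25_center and pad_b_top below 0.014 m or horizontal distance between tail25_center and pad_c_top below 0.014 m or horizontal distance between tail25_center and pad_d_top below 0.014 m) and horizontal distance between tail25_center and socket_mouth between 0.246 and 0.318 m and height (world z) of tail25_center between 0.0305 and 0.0415 m and (horizontal distance between tail32_center and pad_a_top below 0.014 m or horizontal distance between tail32_center and pad_b_top below 0.014 m or horizontal distance between tail32_center and pad_c_top below 0.014 m or horizontal distance between tail32_center and pad_d_top below 0.014 m) and horizontal distance between tail32_center and socket_mouth between 0.338 and 0.41 m and height (world z) of tail32_center between 0.034 and 0.045 m); the robot touches nothing.
It fails at once if the stopwatch is shifted by more than 15 mm (distance of stopwatch_center from where it was at the start of the episode above 0.015 m).
It also fails if it takes over 125 s, if anything falls off the work surface, if the arm or the gripper's body presses on something with over 40 N, if the wrist force passes 120 N, or if a joint passes its speed limit or range.

### The arm

A 6-joint arm with a two-finger parallel gripper is mounted at the origin on the work surface. World frame = base frame: x ahead of the robot, y to its left, z up, the work surface at z = 0. Lengths are in mm, angles in rad, forces in N, time in s.
With the tool pointing down it reaches from about 300 to 775 mm from the base axis. Payload 14.6 kg.
Tool frame: the origin (TCP) lies between the finger pads; the fingertips stand 8 mm ahead of it and the grasp point (between the pads) lies 11 mm behind it; z points along the fingers, y is the direction in which the jaws open and shut (so a half turn about z gives the same grasp; the last joint's range is limited). The gripper opens to 94 mm and grips with 3 to 60 N. Pads are 16 mm wide; open, the fingers measure 119 mm over their backs; the gripper's body (75 mm by 177 mm) begins 78 mm behind the grasp point.
Start: joints at [-1.237, 0.3, 1.521, -0, 1.321, -0.067], TCP at [214.578, -506.405, 213.446] pointing down, gripper open.
Joint ranges: [-3.03, 3.03], [-0.79, 2.21], [0.23, 2.52], [-1.04, 4.18], [0, 3.07], [-2.55, 2.55]. Speed limits (rad/s): [2.22, 2.22, 2.57, 3.14, 3.14, 3.14].

### API

Orientations are given as [roll, pitch, yaw] about the fixed x, y, z axes, in that order (R = Rz(yaw) Ry(pitch) Rx(roll)).
In Python, from cell import manip, cams, models gives the robot as it stands. The module is installed in compiled form; this text tells all that it offers.
- The arm moves only by the shell command python3 -m pendant 'ROWS' [OPENING] [FORCE]. ROWS is JSON, a list that holds one entry, the list of rows, each a list of 4 numbers: the shift along the tool's x, y, z in cm, then the turn about the tool's z in rad. In form: [[[x, y, z, roll], ...]]. A call has 1 to 5 rows; each row is the pose to reach, as a shift and turn from the pose commanded when the call began, along the tool's axes at that moment; what a row does not reach only later rows make up. A row lasts 1/10 s, in which the tool goes at most 50 mm and 8.59 degrees, less where a joint would pass 70% of its speed; a pose out of reach is approached as far as the arm can. A call with a gripper value outside its range is refused whole. OPENING is the opening, from -1 (shut) to 1 (fully open), so that 0 is half open, set as the call begins (- or left out, the last holds). The fingers move at their own pace and stop on an object; FORCE is the grip in N (left out, the last holds). Time passes only in rows, so rows that repeat a pose let the fingers close. It gives the time, the measured TCP pose, the force and the opening at its end, in the units of the state.
- manip.read_state(): the state, without advancing time (a new reading comes with each control period).
- cams.camera(name): name is "side" or "top" or "wrist"; returns a dict with "frame" (384x512x3 uint8, red, green, blue), "K" (3x3 intrinsics, pixels), "pose" (4x4, takes a point from camera to world coordinates). Camera axes: x right, y down, z forward; pixel columns grow to the right and rows downward; lengths in mm; the calibration is good to about 2 mm. The wrist camera is an equidistant fisheye: a pixel r from the principal point sees the ray r / f radians off the axis. A picture is of the moment at which its call begins. There is no depth.
- manip.sign_off(): hands the job in, once; it reports no verdict.
Trained networks look in the newest picture that a camera, given by its name, has taken for a name from the list of things; names that differ only in an ending like _2 or _b are one class to them, and where a whole thing is asked for, a point or a joint stands for the part that bears it (a point fixed in the world has none). Each returns a list of dicts, best first, with "score" (0 to 1); they miss things now and then, are a little off and sometimes report something else, mostly with a low value. They report only what shows in the picture. A call takes as long as a camera call.
- models.regions_of(camera, name): "pixels" (384x512 bool, what is visible of it) and "point" ([column, row] in pixels, amid what is visible of it).
The state is a dict: "clock": time; "joints": joint angles; "qd": joint speeds; "effort": joint torques, N m; "eef_pos": TCP position; "eef_rot": TCP orientation; "wrist_force": force on the tool from outside, world axes, zero at the start; "moment": the same for the moment, N m; "finger_gap": finger opening in mm.
Only numpy, scipy, OpenCV 4.12 (cv2) and the standard library are available. Lean on these libraries where they do the work, as an engineer would, in place of code of your own. Each camera call takes 0.05 s, during which the arm holds its last target.

## Working session

There is one attempt and no reset: what is moved stays moved. The work goes in short steps, Python scripts to look and compute and a shell command to move; the robot and the scene stay as the last step left them, time stands still between calls to the robot, and variables do not carry over. Pictures are saved under pics/ and viewed, and the job is handed in when it is done.

```bash
mkdir -p pics
cat > h.py <<'E'
import numpy as np, cv2
from cell import manip,cams,models
def snap(n,f):
    c=cams.camera(n); cv2.imwrite('pics/'+f,cv2.cvtColor(c['frame'],cv2.COLOR_RGB2BGR)); return c
def ray(c,px):
    K=np.array(c['K']);P=np.array(c['pose']);u=(px[0]-K[0,2])/K[0,0];v=(px[1]-K[1,2])/K[1,1]
    return P[:3,3],P[:3,:3]@np.array([u,v,1.])
def onz(c,px,z):
    o,d=ray(c,px);return o+d*(z-o[2])/d[2]
def proj(c,p):
    K=np.array(c['K']);P=np.array(c['pose']);q=P[:3,:3].T@(np.array(p)-P[:3,3]);return K[:2,:2]@(q[:2]/q[2])+K[:2,2]
E
python3 - <<'E'
from h import *
s=manip.read_state();print(s)
for n in ['top','side']:
    c=snap(n,n+'0.png');print(n,c['K'],c['pose'])
    for t,z in [('tail15_center',22),('tail20_center',25),('tail25_center',28),('tail32_center',32),('pad_a_top',7),('socket_mouth',42),('stopwatch_center',7)]:
        for r in models.regions_of(n,t):
            print(t,round(r['score'],2),np.round(r['point']),r['pixels'].sum(),onz(c,r['point'],z).round(1)[:2])
snap('wrist','wrist0.png')
E
```

```text
{'clock': 0.0, 'joints': array([-1.23658167e+00,  3.00453275e-01,  1.52160307e+00, -2.89875854e-05,
        1.32067199e+00, -6.65894624e-02]), 'qd': array([-0.00096151, -0.00257885,  0.00160147,  0.00123234,  0.00297353,
       -0.00071574]), 'effort': array([ 6.69835972e-04, -5.31808412e+01, -3.52730656e+01,  7.08561670e-02,
        2.44786829e-02, -1.12387474e-04]), 'eef_pos': array([ 214.49904402, -506.17055734,  212.88679266]), 'eef_rot': array([-3.14045762e+00, -4.75533927e-05,  4.00811288e-01]), 'wrist_force': array([0.5753007 , 0.02084993, 0.04460012]), 'moment': array([-0.01464954, -0.01597783,  0.05508909]), 'finger_gap': 93.93941272371246}
top [[486.86302326   0.         254.11472407]
 [  0.         486.86302326 185.2797519 ]
 [  0.           0.           1.        ]] [[-2.14436659e-02 -9.90471751e-01  1.36036319e-01  3.67084935e+02]
 [-9.99676439e-01  2.31042969e-02  1.06399951e-02 -1.68535788e+01]
 [-1.36816381e-02 -1.35764143e-01 -9.90646713e-01  1.15417807e+03]
 [ 0.00000000e+00  0.00000000e+00  0.00000000e+00  1.00000000e+00]]
tail15_center 0.57 [358. 238.] 152 [ 393.3
[... 702 characters left out ...]
1 -5.27710533e+02]
 [ 2.28706150e-03 -6.30532914e-01 -7.76159142e-01  7.50542294e+02]
 [ 0.00000000e+00  0.00000000e+00  0.00000000e+00  1.00000000e+00]]
tail15_center 0.76 [237. 333.] 396 [ 395.4 -245.5]
tail15_center 0.73 [201. 171.] 567 [438.1 116.6]
tail15_center 0.62 [278. 129.] 469 [640.3 181. ]
tail20_center 0.86 [247. 266.] 472 [ 453.1 -135. ]
tail25_center 0.56 [203. 170.] 576 [441.1 113.8]
tail32_center 0.71 [181. 133.] 726 [425.4 234. ]
tail32_center 0.39 [315. 224.] 810 [604.  -97.9]
pad_a_top 0.63 [314. 224.] 841 [612.3 -84.8]
socket_mouth 0.56 [332. 260.] 1786 [ 595.9 -186.1]
stopwatch_center 0.75 [226. 220.] 531 [450.8 -12.8]
stopwatch_center 0.63 [288. 151.] 573 [642.1 119.4]
```

Run:
```python
import cv2
for n in ['top','side']:
    i=cv2.imread(f'pics/{n}0.png')
    if n=='top': i=i[110:280,100:400]; i=cv2.resize(i,None,fx=2.6,fy=2.6,interpolation=2)
    else: i=i[90:380,120:420]; i=cv2.resize(i,None,fx=2,fy=2,interpolation=2)
    cv2.imwrite(f'pics/{n}0z.png',i)
```

```text
(no output)
```

View pics/top0z.png

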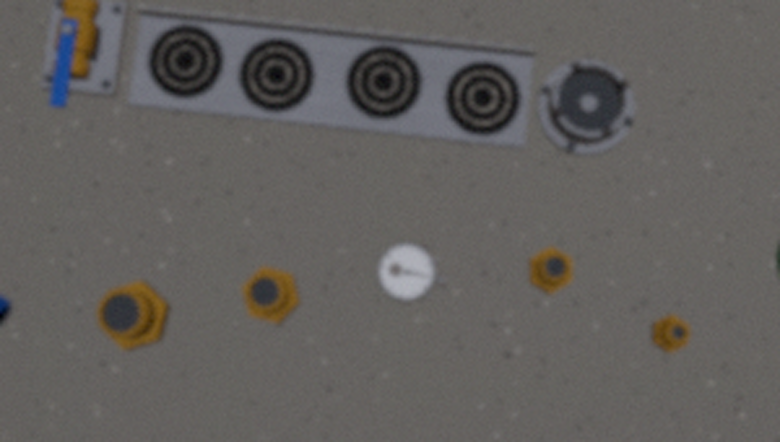

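View pics/side0z.png

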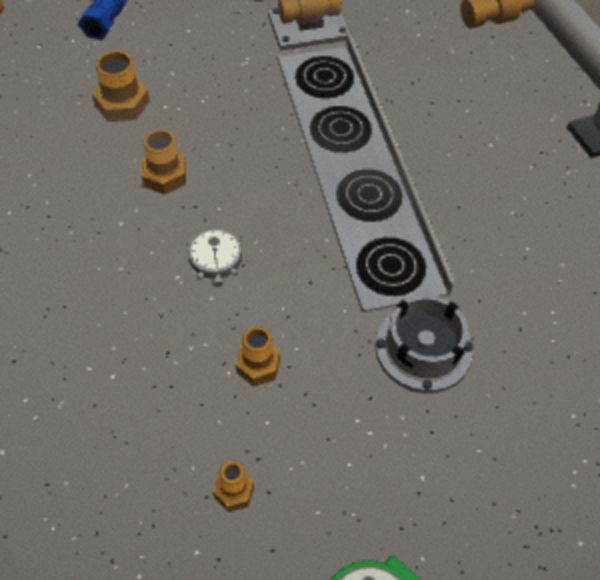

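View pics/wrist0.png

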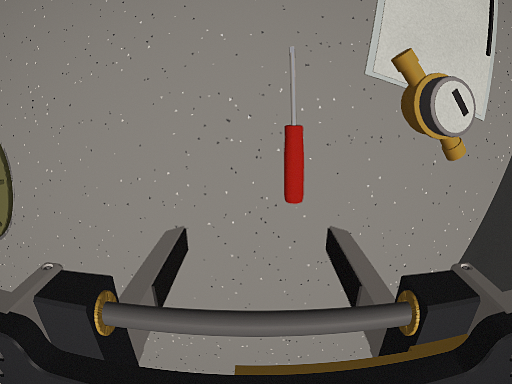

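The pictures agree. In the top view the pad row runs from the valve (left) to the socket (right), and the pieces stand, smallest first, at px (358,238), (311,213), (203,223) and (149,232). The stopwatch is at (256,214). I'll refine these positions from the dark bores and pads in both views.

```bash
cat > m.py <<'E'
from h import *
T={'15':(44,21,[395,-244]),'20':(50,27,[453,-135]),'25':(57,34,[436,115]),'32':(64,42,[424,236])}
def dark(c,p,rad,th):
    g=cv2.cvtColor(c['frame'],cv2.COLOR_RGB2HSV)[:,:,2]
    m=(g<th).astype(np.uint8)
    u=proj(c,p); s=np.linalg.norm(proj(c,np.array(p)+[0,rad,0])-u)
    mask=np.zeros_like(m);cv2.circle(mask,tuple(int(round(x)) for x in u),int(round(s))+1,1,-1)
    m=m*mask
    if m.sum()==0:return None,0
    n,l,st,ce=cv2.connectedComponentsWithStats(m);k=1+st[1:,4].argmax()
    return ce[k],st[k,4]
if __name__=='__main__':
    C={n:cams.camera(n) for n in['top','side']}
    for t,(z,d,p) in T.items():
        for n,c in C.items():
            px,a=dark(c,[*p,z],d*.75,95); print(t,n,a,None if px is None else (px.round(1),onz(c,px,z).round(1)))
    tp=[(283+2.6*0,147)]
    for cx,cy in [(186,61),(277,75),(384,82),(483,98)]:
        px=np.array([100+cx/2.6,110+cy/2.6]);p=onz(C['top'],px,7)
        for n,c in C.items():
            g=cv2.cvtColor(c['frame'],cv2.COLOR_RGB2GRAY);m=(g<105).astype(np.uint8)
            k=np.zeros_like(m);u=proj(c,p);s=abs(proj(c,p+[0,46,0])-u).max();
            cv2.circle(k,tuple(int(round(x)) for x in u),int(s),1,-1);m*=k
            m=cv2.morphologyEx(m,cv2.MORPH_CLOSE,np.ones((5,5)))
            nn,l,st,ce=cv2.connectedComponentsWithStats(m);j=1+st[1:,4].argmax()
            px2=np.array([st[j,0]+st[j,2]/2-.5,st[j,1]+st[j,3]/2-.5])
            print('pad',n,p.round(1)[:2],onz(c,ce[j],7).round(1),onz(c,px2,7).round(1),st[j])
E
python3 m.py
```

```text
15 top 23 (array([360.5, 237.6]), array([ 394.5, -242.9,   44. ]))
15 side 41 (array([235.9, 325.7]), array([ 395.9, -242.4,   44. ]))
20 top 68 (array([312.3, 213.1]), array([ 452. , -135.6,   50. ]))
20 side 71 (array([248.3, 258.8]), array([ 455.1, -136.4,   50. ]))
25 top 98 (array([201.2, 222. ]), array([436.9, 115.9,  57. ]))
25 side 75 (array([199.5, 159.7]), array([438.5, 117.4,  57. ]))
32 top 178 (array([145.9, 230. ]), array([421.4, 239.2,  64. ]))
32 side 114 (array([176.8, 121.1]), array([422., 241.,  64.]))
pad top [655.8 192.5] [659.6 193.5   7. ] [660.7 193.8   7. ] [156 115  31  34 786]
pad side [655.8 192.5] [657. 193.   7.] [656.9 192.9   7. ] [270 118  25  22 418]
pad top [640.4 107.8] [640.5 109.3   7. ] [640.  109.1   7. ] [191 120  31  39 862]
pad side [640.4 107.8] [641.8 108.4   7. ] [641.6 108.3   7. ] [277 143  27  24 500]
pad top [631.3   8.7] [632.6   9.5   7. ] [630.2   9.1   7. ] [232 123  32  39 863]
pad side [631.3   8.7] [632.3   9.7   7. ] [632.4  10.7   7. ] [289 174  31  27 651]
pad top [613.9 -82.5] [612.2 -83.8   7. ] [613.1 -86.6   7. ] [270 129  36  39 930]
pad side [613.9 -82.5] [615.2 -81.5   7. ] [615.5 -80.8   7. ] [298 208  35  30 814]
```

```bash
python3 -m pendant '[[[4,-2.5,0.5,0.1],[8,-5,1,0.2],[12,-7.5,2,0.3],[16,-10,2.5,0.4],[19,-12,3,0.4]]]' -0.1 20
```

```text
clock: 1.45
eef_pos: [343.7, -319.7, 183.3]
eef_rot: [-3.142, -0.0, -0.002]
wrist_force: [-0.7, -0.0, 0.4]
finger_gap: 57.5
```

```bash
python3 -m pendant '[[[2,-3,2,0],[4,-6,5,0],[5.2,-7.8,7.5,0],[5.2,-7.8,8,0],[5.2,-7.8,8,0]]]' -0.1 20
python3 - <<'E'
from h import *
c=snap('wrist','w1.png');snap('top','t1.png');print(c['K'],c['pose']);print(manip.read_state()['eef_pos'])
E
```

```text
clock: 1.95
eef_pos: [394.4, -243.8, 103.3]
eef_rot: [-3.141, 0.001, 0.002]
wrist_force: [-0.2, -0.3, 0.4]
finger_gap: 42.2
[[297.31863964   0.         256.43933782]
 [  0.         297.31863964 195.88695925]
 [  0.           0.           1.        ]] [[ 7.55978686e-04 -9.57901481e-01 -2.87096119e-01  4.79658565e+02]
 [-9.99998928e-01 -1.08419278e-03  9.84241758e-04 -2.43946435e+02]
 [-1.25407418e-03  2.87095067e-01 -9.57901273e-01  2.74568839e+02]
 [ 0.00000000e+00  0.00000000e+00  0.00000000e+00  1.00000000e+00]]
[ 394.6853186  -244.84865716  104.49312481]
```

View pics/w1.png

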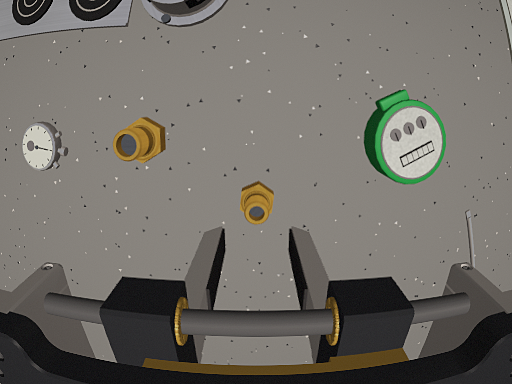

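The wrist view shows tail15's bore at (257,212), centred between the jaws. I'll check that numerically with the fisheye model.

```bash
cat >> h.py <<'E'
def fish(c,px,z):
    K=np.array(c['K']);P=np.array(c['pose']);d=np.array([(px[0]-K[0,2])/K[0,0],(px[1]-K[1,2])/K[1,1]]);r=np.linalg.norm(d)
    v=P[:3,:3]@np.array([*(d/max(r,1e-9)*np.sin(r)),np.cos(r)]);return (P[:3,3]+v*(z-P[2,3])/v[2]).round(1)
E
python3 - <<'E'
from h import *
c=cams.camera('wrist');print(fish(c,(257,212.5),44),fish(c,(128,146),50));print(manip.read_state()['eef_pos'])
E
```

```text
[ 396.2 -245.3   44. ] [ 454.6 -140.7   50. ]
[ 394.68298324 -244.94086534  104.59899176]
```

```bash
python3 -m pendant '[[[0.1,-0.05,3,0],[0.1,-0.05,6,0],[0.1,-0.05,7.7,0],[0.1,-0.05,7.7,0],[0.1,-0.05,7.7,0]]]' -0.1 20
python3 -m pendant '[[[0,0,0,0],[0,0,0,0],[0,0,0,0],[0,0,0,0],[0,0,0,0]]]' -1 25
```

```text
clock: 2.6
eef_pos: [395.9, -244.1, 27.5]
eef_rot: [3.141, -0.001, -0.0]
wrist_force: [0.6, 0.3, -0.5]
finger_gap: 42.3
clock: 3.1
eef_pos: [395.9, -243.5, 27.1]
eef_rot: [3.141, -0.001, 0.001]
wrist_force: [-1.1, 0.3, 6.6]
finger_gap: 20.4
```

```bash
python3 -m pendant '[[[0,0,-2,0],[0,0,-6,0],[0,0,-10,0],[2.8,-2,-10.5,0],[6,-4.5,-10.5,0]]]'
python3 -m pendant '[[[4,-2.8,0,0],[8,-5.8,0,0],[12,-8.8,0,0],[15.8,-11.6,0,0],[15.8,-11.6,0,0]]]'
python3 - <<'E'
from h import *
c=snap('wrist','w2.png');print(manip.read_state())
E
```

```text
clock: 3.6
eef_pos: [456.6, -198.5, 133.5]
eef_rot: [3.14, -0.003, -0.001]
wrist_force: [0.4, -0.2, -0.5]
finger_gap: 20.6
clock: 4.1
eef_pos: [616.1, -78.5, 130.6]
eef_rot: [-3.141, 0.0, 0.005]
wrist_force: [-0.9, 0.2, -0.9]
finger_gap: 20.7
{'clock': 4.15, 'joints': array([-1.89010528e-01,  5.27968055e-01,  1.39934416e+00,  7.37283174e-05,
        1.21540872e+00,  1.37801898e+00]), 'qd': array([-0.05059611, -0.04252327,  0.06021466, -0.00701453, -0.00873598,
       -0.02195161]), 'effort': array([ 2.93262631e+00, -6.36928511e+01, -3.68060195e+01,  2.18764362e-01,
       -1.38031330e-02,  4.13405634e-01]), 'eef_pos': array([614.35785778, -80.24082453, 130.49220012]), 'eef_rot': array([-3.14130868e+00,  1.09413896e-03,  3.74127803e-03]), 'wrist_force': array([-0.32530991, -0.3828326 , -1.22238842]), 'moment': array([-0.0087266 ,  0.08678327, -0.01202097]), 'finger_gap': 20.339060436675826}
```

View pics/w2.png

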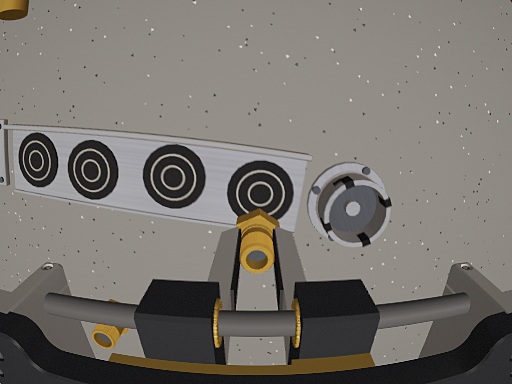

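Run:
```python
from h import *
c=cams.camera('wrist')
for p in [(261,192.5),(173.5,177.5),(92,171),(36.5,160.5)]: print(fish(c,p,7))
print(manip.read_state()['eef_pos'])
```

```text
[614.9 -84.8   7. ]
[631.    6.6   7. ]
[639.9 105.4   7. ]
[655.9 190.9   7. ]
[613.40637506 -81.45889129 130.71488732]
```

```bash
python3 -m pendant '[[[0.15,0.2,3,0],[0.15,0.2,6.5,0],[0.15,0.2,8.8,0],[0.15,0.2,9.6,0],[0.15,0.2,9.6,0]]]'
python3 -m pendant '[[[0,0,0,0],[0,0,0,0]]]'
```

```text
clock: 4.7
eef_pos: [614.3, -84.9, 35.5]
eef_rot: [-3.141, 0.001, -0.0]
wrist_force: [-0.4, -0.4, -1.1]
finger_gap: 20.7
clock: 4.9
eef_pos: [615.3, -84.5, 36.6]
eef_rot: [3.141, -0.001, 0.0]
wrist_force: [-0.1, -0.4, -0.6]
finger_gap: 20.6
```

```bash
python3 -m pendant '[[[0,0,0.1,0],[0,0,0.2,0],[0,0,0.2,0]]]'
```

```text
clock: 5.2
eef_pos: [615.1, -84.1, 33.6]
eef_rot: [3.142, -0.0, 0.001]
wrist_force: [0.8, -1.3, 0.1]
finger_gap: 20.8
```

Contact (force z 0). Release and lift.

```bash
python3 -m pendant '[[[0,0,0,0],[0,0,0,0],[0,0,0,0],[0,0,0,0],[0,0,0,0]]]' -0.1
python3 -m pendant '[[[0,0,-2,0],[0,0,-6,0],[0,0,-9.5,0],[-3,1,-9.5,0],[-7,2,-9.5,0]]]'
python3 - <<'E'
from h import *
c=snap('wrist','w3.png');print(manip.read_state()['eef_pos'])
E
```

```text
clock: 5.7
eef_pos: [615.0, -84.1, 33.4]
eef_rot: [-3.142, 0.0, 0.001]
wrist_force: [0.6, -0.6, -0.1]
finger_gap: 42.7
clock: 6.2
eef_pos: [545.0, -104.2, 129.2]
eef_rot: [3.141, -0.002, 0.002]
wrist_force: [0.5, -0.2, 0.2]
finger_gap: 42.3
[ 538.71626723 -104.8970579   127.41235674]
```

View pics/w3.png

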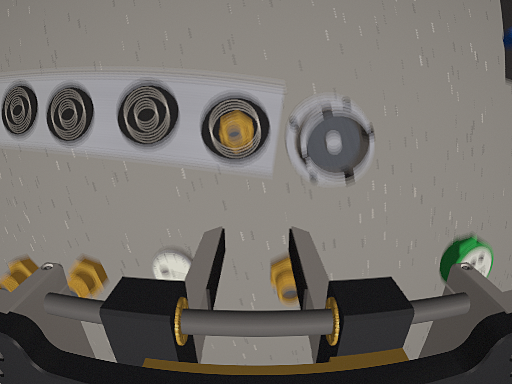

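```bash
python3 -m pendant '[[[-4,1.5,1,0],[-8,2.9,2.5,0],[-9.1,3.3,2.8,0],[-9.1,3.3,2.8,0],[-9.1,3.3,2.8,0]]]' 0.15
python3 - <<'E'
from h import *
c=snap('wrist','w4.png');print(manip.read_state()['eef_pos'])
E
```

```text
clock: 6.75
eef_pos: [455.3, -137.3, 101.2]
eef_rot: [3.141, -0.002, 0.001]
wrist_force: [-0.0, 0.6, 0.6]
finger_gap: 54.1
[ 455.43683599 -137.13082933  101.09381169]
```

View pics/w4.png

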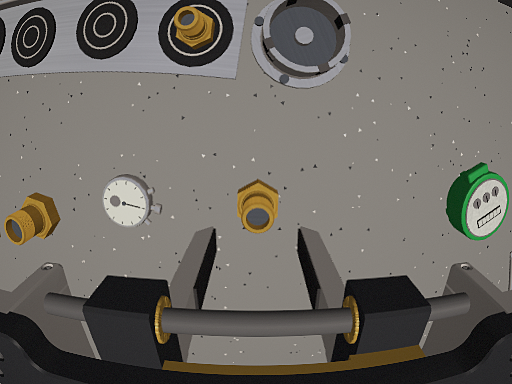

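Tail20 is centred between the jaws at (258,217), and tail15 stands on its pad. Descend and grasp.

```bash
python3 -m pendant '[[[0,0,3,0],[0,0,6,0],[0,0,7.2,0],[0,0,7.2,0],[0,0,7.2,0]]]' 0.15
python3 -m pendant '[[[0,0,0,0],[0,0,0,0],[0,0,0,0],[0,0,0,0],[0,0,0,0]]]' -1 28
```

```text
clock: 7.3
eef_pos: [454.9, -137.2, 29.3]
eef_rot: [3.141, -0.001, 0.001]
wrist_force: [0.7, 0.2, 1.1]
finger_gap: 54.4
clock: 7.8
eef_pos: [454.3, -137.3, 28.9]
eef_rot: [3.141, -0.001, 0.001]
wrist_force: [-1.8, 0.2, 4.9]
finger_gap: 26.6
```

```bash
python3 -m pendant '[[[0,0,-2,0],[0,0,-6,0],[0,0,-10,0],[2,-1.6,-10,0],[4.7,-3.9,-10,0]]]'
python3 -m pendant '[[[3.2,-2.7,0,0],[6.4,-5.3,0,0],[9.6,-8,0,0],[13,-10.65,0,0],[13,-10.65,0,0]]]'
python3 -m pendant '[[[0,0,4,0],[0,0,7,0],[0,0,8.7,0],[0,0,9.3,0],[0,0,9.3,0]]]'
```

```text
clock: 8.3
eef_pos: [501.6, -98.5, 129.8]
eef_rot: [3.141, -0.002, -0.001]
wrist_force: [0.2, -0.6, -2.3]
finger_gap: 26.7
clock: 8.8
eef_pos: [632.9, 11.5, 127.2]
eef_rot: [-3.141, 0.001, 0.004]
wrist_force: [-0.7, -0.1, -1.9]
finger_gap: 26.5
clock: 9.3
eef_pos: [630.5, 8.1, 35.4]
eef_rot: [-3.142, 0.001, 0.001]
wrist_force: [-0.7, -0.2, -1.0]
finger_gap: 26.5
```

```bash
python3 -m pendant '[[[0,0,0,0],[0,0,0.1,0],[0,0,0.1,0]]]'
```

```text
clock: 9.6
eef_pos: [631.0, 8.2, 34.9]
eef_rot: [3.141, -0.001, 0.001]
wrist_force: [-1.8, -0.7, 4.0]
finger_gap: 26.6
```

```bash
python3 -m pendant '[[[0,0,0,0],[0,0,0,0],[0,0,0,0],[0,0,0,0],[0,0,0,0]]]' 0.15
python3 -m pendant '[[[0,0,-2,0],[0,0,-6,0],[0,0,-9.5,0],[-3,-1.7,-9.5,0],[-7,-4,-9.5,0]]]'
python3 -m pendant '[[[-4,-2.2,0.5,0],[-8,-4.5,1,0],[-12.3,-6.8,2,0],[-12.3,-6.8,2,0],[-12.3,-6.8,2,0]]]' 0.35
python3 - <<'E'
from h import *
c=snap('wrist','w5.png');print(manip.read_state()['eef_pos'])
E
```

```text
clock: 10.1
eef_pos: [630.9, 8.5, 34.4]
eef_rot: [-3.142, 0.0, 0.001]
wrist_force: [-0.9, 0.1, 0.3]
finger_gap: 54.3
clock: 10.6
eef_pos: [560.9, 48.2, 130.1]
eef_rot: [-3.142, -0.002, -0.001]
wrist_force: [0.3, 0.1, 0.2]
finger_gap: 53.8
clock: 11.1
eef_pos: [437.9, 116.7, 110.0]
eef_rot: [-3.141, -0.001, 0.002]
wrist_force: [0.9, -0.5, -0.5]
finger_gap: 62.9
[438.72722917 116.31882786 110.0461737 ]
```

View pics/w5.png

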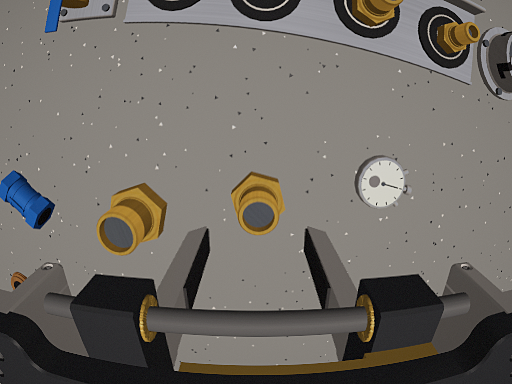

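Tail25's bore is at (259,216), again centred, and tails 15 and 20 both stand on their pads. Descend and grasp.

```bash
python3 -m pendant '[[[0,0.05,3,0],[0,0.05,6,0],[0,0.05,7.8,0],[0,0.05,7.8,0],[0,0.05,7.8,0]]]' 0.35
python3 -m pendant '[[[0,0,0,0],[0,0,0,0],[0,0,0,0],[0,0,0,0],[0,0,0,0]]]' -1 32
```

```text
clock: 11.65
eef_pos: [438.9, 115.5, 32.0]
eef_rot: [-3.142, -0.0, 0.0]
wrist_force: [0.1, -0.5, -0.6]
finger_gap: 63.4
clock: 12.15
eef_pos: [438.0, 115.8, 31.8]
eef_rot: [-3.142, -0.001, 0.001]
wrist_force: [-1.2, -0.4, 4.5]
finger_gap: 33.6
```

```bash
python3 -m pendant '[[[0,0,-2,0],[0,0,-6,0],[0,0,-10,0],[3,0.1,-10,0],[7,0.3,-10,0]]]'
python3 -m pendant '[[[4.5,0.2,0,0],[9,0.4,0,0],[13.3,0.56,0,0],[13.3,0.56,0,0],[13.3,0.56,0,0]]]'
python3 -m pendant '[[[0,0,4,0],[0,0,7,0],[0,0,8.7,0],[0,0,9.3,0],[0,0,9.3,0]]]'
```

```text
clock: 12.65
eef_pos: [508.5, 113.1, 133.1]
eef_rot: [-3.141, -0.002, 0.002]
wrist_force: [0.8, 0.6, -3.8]
finger_gap: 33.6
clock: 13.15
eef_pos: [640.4, 107.2, 129.8]
eef_rot: [3.141, 0.003, 0.001]
wrist_force: [-1.6, 0.5, -3.9]
finger_gap: 33.4
clock: 13.65
eef_pos: [640.8, 107.5, 39.6]
eef_rot: [-3.141, -0.001, 0.001]
wrist_force: [-0.3, -0.1, -3.2]
finger_gap: 33.7
```

```bash
python3 -m pendant '[[[0,0,0,0],[0,0,0.1,0],[0,0,0.1,0]]]'
```

```text
clock: 13.95
eef_pos: [641.4, 107.5, 38.7]
eef_rot: [-3.141, -0.002, 0.001]
wrist_force: [-1.6, -0.7, 5.0]
finger_gap: 33.6
```

```bash
python3 -m pendant '[[[0,0,0,0],[0,0,0,0],[0,0,0,0],[0,0,0,0],[0,0,0,0]]]' 0.25
python3 -m pendant '[[[0,0,-2,0],[0,0,-6,0],[0,0,-10,0],[-3,-1.8,-10,0],[-7,-4.2,-10,0]]]'
python3 -m pendant '[[[-4,-2.4,0,0],[-8,-4.8,0,0],[-12,-7.2,0.5,0],[-14.9,-9.05,1,0],[-14.9,-9.05,1.5,0]]]' 0.55
python3 -m pendant '[[[0,0,0,0],[0,0,0,0]]]' 0.55
python3 - <<'E'
from h import *
c=snap('wrist','w6.png');print(manip.read_state()['eef_pos'])
E
```

```text
clock: 14.45
eef_pos: [640.8, 107.3, 37.3]
eef_rot: [3.142, 0.0, 0.001]
wrist_force: [-0.0, -0.3, 0.0]
finger_gap: 58.5
clock: 14.95
eef_pos: [571.0, 149.0, 138.3]
eef_rot: [-3.141, -0.002, -0.001]
wrist_force: [0.4, 1.0, -0.6]
finger_gap: 58.3
clock: 15.45
eef_pos: [419.2, 241.3, 122.6]
eef_rot: [-3.141, 0.0, 0.004]
wrist_force: [-0.0, 0.3, 0.8]
finger_gap: 72.6
clock: 15.65
eef_pos: [422.6, 239.3, 122.6]
eef_rot: [-3.142, -0.0, 0.0]
wrist_force: [-0.3, -0.4, -0.0]
finger_gap: 72.7
[422.70447627 239.20995392 122.61369001]
```

View pics/w6.png

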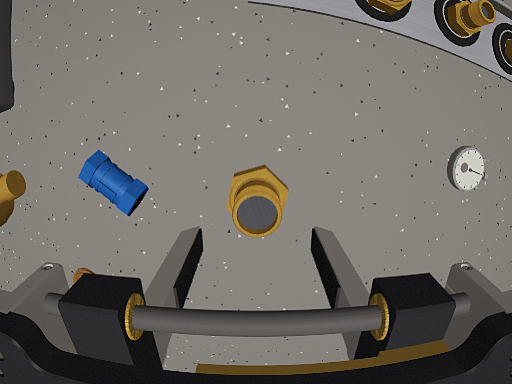

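Tail32's bore is at (257,213), centred. Descend to TCP z of about 36 and grasp.

```bash
python3 -m pendant '[[[0,0,3,0],[0,0,6.5,0],[0,0,8.6,0],[0,0,8.6,0],[0,0,8.6,0]]]' 0.55
python3 -m pendant '[[[0,0,0,0],[0,0,0,0],[0,0,0,0],[0,0,0,0],[0,0,0,0]]]' -1 38
```

```text
clock: 16.2
eef_pos: [422.5, 239.4, 37.0]
eef_rot: [-3.142, -0.0, -0.0]
wrist_force: [0.8, -0.1, 1.4]
finger_gap: 72.7
clock: 16.7
eef_pos: [421.9, 239.7, 36.8]
eef_rot: [-3.141, -0.001, 0.001]
wrist_force: [-1.2, -0.9, 4.6]
finger_gap: 41.5
```

```bash
python3 -m pendant '[[[0,0,-2,0],[0,0,-6,0],[0,0,-10,0],[3,0.6,-10,0],[7,1.4,-10,0]]]'
python3 -m pendant '[[[4,0.8,0,0],[8,1.6,0,0],[12.3,2.5,0,0],[16.45,3.3,0,0],[16.45,3.3,0,0]]]'
python3 -m pendant '[[[0,0,4,0],[0,0,7,0],[0,0,8.7,0],[0,0,9.3,0],[0,0,9.3,0]]]'
```

```text
clock: 17.2
eef_pos: [492.2, 226.2, 137.9]
eef_rot: [-3.141, -0.002, 0.003]
wrist_force: [0.2, 0.4, -3.6]
finger_gap: 41.2
clock: 17.7
eef_pos: [659.1, 191.0, 134.0]
eef_rot: [3.141, 0.002, -0.002]
wrist_force: [-1.1, -0.3, -4.4]
finger_gap: 41.2
clock: 18.2
eef_pos: [656.3, 193.1, 44.2]
eef_rot: [-3.141, -0.0, 0.001]
wrist_force: [0.3, -0.3, -3.7]
finger_gap: 41.5
```

```bash
python3 -m pendant '[[[0,0,0,0],[0,0,0.1,0],[0,0,0.1,0]]]'
```

```text
clock: 18.5
eef_pos: [656.7, 193.1, 43.5]
eef_rot: [-3.141, -0.001, 0.001]
wrist_force: [-0.2, 0.6, 3.0]
finger_gap: 41.2
```

```bash
python3 -m pendant '[[[0,0,0,0],[0,0,0,0],[0,0,0,0],[0,0,0,0],[0,0,0,0]]]' 0.28
python3 -m pendant '[[[0,0,-2,0],[0,0,-6,0],[0,0,-10,0],[-4,0,-11,0],[-8,0,-12,0]]]'
python3 -m pendant '[[[-4,0,-2,0],[-9,0,-4,0],[-13,0,-5,0],[-17,0,-5,0],[-17,0,-5,0]]]'
python3 - <<'E'
from h import *
from m import dark
C={n:snap(n,n+'9.png') for n in['top','side']}
P={'15':(44,21,[615,-84]),'20':(50,27,[631,8]),'25':(57,34,[641,107]),'32':(64,42,[656,193])}
for t,(z,d,p) in P.items():
    for n,c in C.items():
        px,a=dark(c,[*p,z+7],d*.6,95); print(t,n,a,None if px is None else onz(c,px,z+7).round(1))
for n,c in C.items():
    for r in models.regions_of(n,'stopwatch_center'): print(n,r['score'],r['point'],onz(c,r['point'],7).round(1))
i=cv2.resize(cv2.imread('pics/side9.png')[90:380,120:420],None,fx=2,fy=2,interpolation=2);cv2.imwrite('pics/side9z.png',i)
i=cv2.resize(cv2.imread('pics/top9.png')[110:280,100:400],None,fx=2.6,fy=2.6,interpolation=2);cv2.imwrite('pics/top9z.png',i)
E
```

```text
clock: 19.0
eef_pos: [656.3, 192.8, 42.4]
eef_rot: [3.142, 0.0, 0.001]
wrist_force: [-0.4, 0.5, -0.7]
finger_gap: 60.1
clock: 19.5
eef_pos: [575.7, 192.7, 163.3]
eef_rot: [-3.141, -0.002, 0.0]
wrist_force: [0.7, 1.3, -0.3]
finger_gap: 60.3
clock: 20.0
eef_pos: [403.2, 192.7, 213.2]
eef_rot: [-3.141, -0.001, 0.002]
wrist_force: [0.4, -0.8, 0.2]
finger_gap: 60.4
15 top 36 [623.5 -82.8  51. ]
15 side 24 [614.9 -82.6  51. ]
20 top 45 [630.1   8.8  57. ]
20 side 40 [631.3  10.2  57. ]
25 top 148 [645.2 108.9  64. ]
25 side 84 [642.8 112.3  64. ]
32 top 158 [656.4 193.   71. ]
32 side 118 [657.4 197.2  71. ]
top 0.83 [258.5, 216.2] [450.8 -13.3   7. ]
side 0.87 [227.4, 216.9] [456.2  -6.7   7. ]
```

View pics/side9z.png

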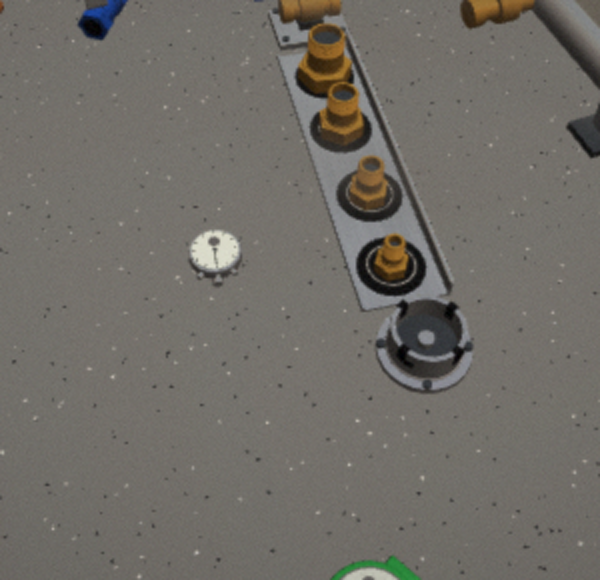

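View pics/top9z.png

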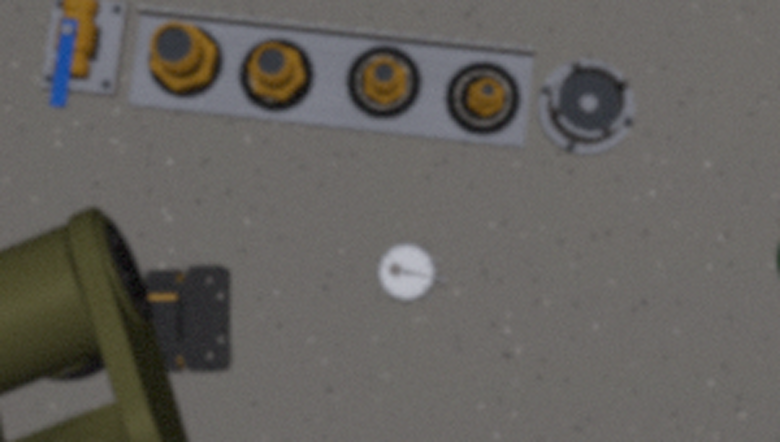

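All four pieces stand upright and concentric in their pads, in the right order from the socket. The stopwatch is unmoved, at crop px (405,271) in the top view and (215,252) in the side view, the same as in the first pictures.

```bash
python3 -m pendant '[[[0,0,0,0],[0,0,0,0],[0,0,0,0]]]'; python3 -c "
from cell import manip
print(manip.sign_off())"
```

```text
clock: 20.5
eef_pos: [406.6, 192.6, 212.1]
eef_rot: [3.141, 0.001, 0.0]
wrist_force: [0.9, 0.2, -0.1]
finger_gap: 60.1
the job is handed in; nothing more can be done
None
```

I moved the four tailpieces onto the pads in order of size from the socket (15, 20, 25, 32) and handed the job in at about 20.5 s. I gripped each one on its round tail and released it once the wrist force showed contact with the pad.

- **Placement:** the last top and side pictures show all four upright on their pads. Measured centres are within about 5 mm of the pad centres, against the 14 mm allowed.
- **One disagreement:** the top-view measurement for tail15 was about 9 mm off in x (623.5 against 614.9 from the side view). I put this down to the dark bore merging with the black pad. The side view, the picture itself and the gripper position at release all put it on the pad centre.
- **Stopwatch:** it looks unmoved in both views. The network's side-view position changed by about 8 mm between readings (450.8, -12.8, then 456.2, -6.7). The last top-view reading (450.8, -13.3) matches the first side-view one, so I take that as detector noise.
- **Robot:** the gripper was clear of everything when I handed in.

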